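# Fit a pestle in the homogeniser's chuck

### The job

Get the tissue homogeniser ready for the next sample: first turn its speed dial back to the zero stop, then lower the white pestle fully home into the open chuck without dropping it, and turn the chuck sleeve clockwise until the jaws hold the pestle upright and tight. Leave the other two pestles in the rack and do not disturb the other things on the table.

Things in the scene. Friction and masses are not known exactly. Their poses are not given: they have to be found in the camera images.
- homogeniser: tissue homogeniser, fixed: white control base 150 x 280 x 45 mm (x, y, z), the grey upright drive (58 mm thick, 80 mm collar at its foot, top 140 mm above the table) docked nose up at y = +75 mm with the chuck on top, the speed dial at x = -12 mm, y = -75 mm. Its spindle is locked. Origin at the centre of its underside, z up
- dial (a joint): speed dial: black knob, 44 mm disc with a bar grip 42 mm long, 14 mm thick, 32 mm tall. 0 = zero stop (hard), bar along the homogeniser's x axis, its white mark at the red zero line on the -x side; grows when turned clockwise seen from above, to 4.5 rad. Stays where it is left; friction about 0.05 N m
- dial_grip (a point): point on the dial's vertical axis at the height to grip its bar, 7 mm below the bar's top (bar top 89 mm above the table). Turns with the dial
- sleeve (a joint): chuck sleeve, knurled steel ring 46 mm wide, 153 to 200 mm above the table. 0 = jaws open (18 mm between them); grows when turned clockwise seen from above, closing the jaws 4 mm per rad, to 2.6 rad. On a 10 mm shank they touch at 2.0 rad, then it stiffens; by about 2.35 rad the grip is firm. Friction 0.2 N m; stays where left
- chuck_mouth (a point): centre of the chuck's open mouth, level with the sleeve's top, 200 mm above the table; fixed to the homogeniser
- chuck_floor (a point): centre of the bore's floor, where a pestle's foot rests when fully home, 60 mm below the mouth; fixed to the homogeniser. A pestle that is home stands 36 mm out of the mouth: 10 mm of shank and the 26 mm head
- jaw_a: one of the three steel chuck jaws inside the sleeve, 13 mm wide, 53 mm tall. Its body origin lies on the chuck axis 7 mm above the bore floor and moves with the jaw; the jaws slide in together towards the axis as the sleeve is turned, 2 mm per radian
- jaw_b: one of the three steel chuck jaws inside the sleeve, 13 mm wide, 53 mm tall. Its body origin lies on the chuck axis 7 mm above the bore floor and moves with the jaw; the jaws slide in together towards the axis as the sleeve is turned, 2 mm per radian
- jaw_c: one of the three steel chuck jaws inside the sleeve, 13 mm wide, 53 mm tall. Its body origin lies on the chuck axis 7 mm above the bore floor and moves with the jaw; the jaws slide in together towards the axis as the sleeve is turned, 2 mm per radian
- rack: blue pestle rack, fixed to the table, 60 x 190 x 55 mm (x, y, z) with three 13 mm holes in a row along its y axis at -60, 0 and +60 mm, 48 mm deep; a pestle in it has its foot 7 mm above the table and its head from 77 to 103 mm. Origin at the centre of its underside
- pestle_white: the pestle to fit, 96 mm tall, standing head up in the rack: round steel shank 10 mm thick and 70 mm long, then a ribbed white (PTFE) plastic head 22 mm thick and 26 mm tall. About 60 g. Origin at the centre of the shank's foot, z along the shank towards the head
- pestle_green: another pestle, 96 mm tall, standing head up in the rack: round steel shank 10 mm thick and 70 mm long, then a ribbed green plastic head 22 mm thick and 26 mm tall. About 60 g. Origin at the centre of the shank's foot, z along the shank towards the head
- pestle_black: another pestle, 96 mm tall, standing head up in the rack: round steel shank 10 mm thick and 70 mm long, then a ribbed black plastic head 22 mm thick and 26 mm tall. About 60 g. Origin at the centre of the shank's foot, z along the shank towards the head
- pump_bottle: sanitiser pump bottle, clear blue, 66 mm wide, 178 mm tall, loose; origin at the centre of its underside
- phone: dark phone lying flat, 72 x 150 x 9 mm, loose; origin at the centre of its underside
- register: pink register book lying flat, 220 x 300 x 22 mm, loose; origin at the centre of its underside
- specimen_jar: clear specimen jar with yellow cap, 56 mm wide, 65 mm tall, loose; origin at the centre of its underside
- specimen_jar2: clear specimen jar with red cap, 56 mm wide, 65 mm tall, loose; origin at the centre of its underside
- reagent_bottle: amber reagent bottle with blue cap, 68 mm wide, 150 mm tall, loose; origin at the centre of its underside
- calculator: dark desk calculator lying flat, 150 x 100 x 18 mm, loose; origin at the centre of its underside

How it is judged:
By the outcome, as a careful person would: the job done as asked, in the order asked, and still so for the second after the job is handed in, with the robot touching nothing.
It also fails if it takes over 59 s, if anything falls off the work surface, if the arm or the gripper's body presses on something with over 40 N, if the wrist force passes 120 N, or if a joint passes its speed limit or range.

### The arm

A 6-joint arm with a two-finger parallel gripper is mounted at the origin on the work surface. World frame = base frame: x ahead of the robot, y to its left, z up, the work surface at z = 0. Lengths are in mm, angles in rad, forces in N, time in s.
With the tool pointing down it reaches from about 275 to 750 mm from the base axis. Payload 10.2 kg.
Tool frame: the origin (TCP) lies between the finger pads; the fingertips stand 17 mm ahead of it and the grasp point (between the pads) lies 2 mm behind it; z points along the fingers, y is the line along which they close (so a half turn about z gives the same grasp; the last joint's range is limited). The gripper opens to 85 mm and grips with 20 to 120 N. Pads are 22 mm wide; open, the fingers measure 114 mm over their backs; the gripper's body (76 mm by 85 mm) begins 54 mm behind the grasp point. The pads swing forward as they close: fully open they stand 13 mm farther back than shut.
Start: joints at [-1.462, 0.313, 1.498, -0, 1.331, -0.223], TCP at [171.004, -496.376, 220.794] pointing down, gripper open.
Joint ranges: [-2.94, 2.94], [-0.97, 2.17], [0.19, 2.56], [-1.23, 4.37], [0.02, 3.11], [-2.88, 2.88]. Speed limits (rad/s): [2.39, 2.39, 3.01, 3.14, 3.14, 3.14].

### API

Orientations are given as a unit quaternion [w, x, y, z].
In Python, from rig import * gives the robot as it stands.
- The arm moves only by the tool step_arm, never from a script. Its argument "commands" is text: rows parted by semicolons, each of 7 numbers parted by spaces: the opening, from 0 (shut) to 1 (fully open), then the shift along the tool's x, y, z in cm, then the turn, a rotation vector about the tool's x, y, z in rad. In form: hand x y z rx ry rz; .... A call has 1 to 20 rows; each row is the pose to reach, as a shift and turn from the pose commanded when the call began, along the tool's axes at that moment; what a row does not reach only later rows make up. A row lasts 1/12 s, in which the tool goes at most 41.7 mm and 7.16 degrees, less where a joint would pass 70% of its speed; a pose out of reach is approached as far as the arm can. A call with a gripper value outside its range is refused whole. The fingers move at their own pace and stop on an object; "newtons" is the grip in N (left out, the last holds). Time passes only in rows, so rows that repeat a pose let the fingers close. It gives the time, the measured TCP pose, the force, the opening and the grip force at its end, in the units of the state.
- sense(): the state, without advancing time (a new reading comes with each control period).
- capture(name): name is "side" or "top" or "wrist"; returns the picture (384x512x3 uint8, red, green, blue); there is no depth.
- camera_model(name): a dict with "mtx" (3x3 intrinsics, pixels), "eye" and "rotation" of the camera in the world. Camera axes: x right, y down, z forward; pixel columns grow to the right and rows downward; lengths in mm; the calibration is good to about 2 mm. A picture is of the moment at which its call begins: read the wrist's pose just before it. camera_model takes no time and is no camera call; for the wrist camera it gives the pose at the moment of the call.
- finish_job(): hands the job in; it is judged then, once.
Trained networks look in the newest picture that a camera, given by its name, has taken for a name from the list of things; names that differ only in an ending like _2 or _b are one class to them, and where a whole thing is asked for, a point or a joint stands for the part that bears it (a point fixed in the world has none). Each returns a list of dicts, best first, with "score" (0 to 1); they miss things now and then, are a little off and sometimes report something else, mostly with a low value. They report only what shows in the picture. A call takes as long as a camera call.
- search_frame(camera, label): "rect" ([centre column, centre row, width, height] in pixels, round what is visible of it).
- trace(camera, label): "mask" (384x512 bool, what is visible of it) and "rect" ([centre column, centre row, width, height] in pixels, round what is visible of it).
- spot_point(camera, label): "xy" ([column, row] in pixels: a listed point, or the origin of a listed thing).
The state is a dict: "time_s": time; "joints": joint angles; "dq": joint speeds; "tau": joint torques, N m; "eef_pos": TCP position; "ee_rot": TCP orientation; "force": force on the tool from outside, world axes, zero at the start; "wrist_torque": the same for the moment, N m; "grip_width": opening from 0.0 (shut) to 1.0 (fully open); "grip_force": force on a finger pad.
Only numpy, scipy, OpenCV 4.12 (cv2) and the standard library are available. Lean on these libraries where they do the work, as an engineer would, in place of code of your own. Each camera call takes 0.05 s, during which the arm holds its last target. There are 200 camera calls.

## Working session

There is one attempt and no reset: what is moved stays moved. The work goes in short steps, Python scripts to look and compute and a tool call to move; the robot and the scene stay as the last step left them, time stands still between calls to the robot, and variables do not carry over. Pictures are saved under pics/ and viewed, at most 10 in all, crops included, and the job is handed in when it is done.

Besides the shell and the picture viewer there is one more tool, called after "Call:" in YAML: its name, and indented under it one key for each argument. step_arm: Moves the arm, as the interface text tells. Its arguments: {"type":"object","properties":{"commands":{"type":"string"},"newtons":{"type":"number"}},"required":["commands"]}

```bash
mkdir -p pics; ls; cat > h.py <<'E'
from rig import *
import numpy as np, cv2
def ray(cam,px):
    m=camera_model(cam);K=np.array(m["mtx"]);R=np.array(m["rotation"])
    d=R@np.linalg.inv(K)@np.array([px[0],px[1],1.]);return np.array(m["eye"],float),d/np.linalg.norm(d)
def atz(cam,px,z):
    e,d=ray(cam,px);return e+d*(z-e[2])/d[2]
def proj(cam,P):
    m=camera_model(cam);K=np.array(m["mtx"]);R=np.array(m["rotation"])
    q=K@(R.T@(np.array(P,float)-np.array(m["eye"])));return q[:2]/q[2]
def tri(c1,p1,c2,p2):
    e,d=ray(c1,p1);f,g=ray(c2,p2)
    A=np.stack([d,-g],1);t=np.linalg.lstsq(A,f-e,rcond=None)[0]
    a=e+d*t[0];b=f+g*t[1];return (a+b)/2,np.linalg.norm(a-b)
def save(cam,name):
    im=capture(cam);cv2.imwrite(f"pics/{name}.png",im[:,:,::-1]);return im
E
python3 - <<'E'
from h import *
a=save("top","t0");b=save("side","s0")
cv2.imwrite("pics/both.png",cv2.resize(np.vstack([a,b])[:,:,::-1],None,fx=.78,fy=.78))
for c in("top","side"):
    m=camera_model(c);print(c,np.round(m["eye"]),np.round(m["rotation"],2).tolist(),np.round(m["mtx"]).tolist())
P={}
for l in["chuck_mouth","dial_grip","pestle_white","pestle_green","pestle_black","homogeniser","rack","chuck_floor"]:
    for c in("top","side"):
        r=spot_point(c,l);P[l,c]=r
        print(l,c,[(np.round(x["xy"]).tolist(),round(x["score"],2)) for x in r[:2]])
    if P[l,"top"] and P[l,"side"]:print(tri("top",P[l,"top"][0]["xy"],"side",P[l,"side"][0]["xy"]))
print(sense())
E
```

```text
pics
top [ 248.   -9. 1726.] [0.06, -0.7, 0.71, -0.06] [[476.0, 0.0, 258.0], [0.0, 476.0, 187.0], [0.0, 0.0, 1.0]]
side [  354. -1204.  1282.] [-0.4, 0.92, -0.07, 0.03] [[485.0, 0.0, 260.0], [0.0, 485.0, 188.0], [0.0, 0.0, 1.0]]
chuck_mouth top [([175.0, 166.0], 0.67), ([177.0, 174.0], 0.29)]
chuck_mouth side [([266.0, 127.0], 0.7)]Traceback (most recent call last):
  File "<stdin>", line 11, in <module>
  File "h.py", line 12, in tri
    e,d=ray(c1,p1);f,g=ray(c2,p2)
        ~~~^^^^^^^
  File "h.py", line 5, in ray
    d=R@np.linalg.inv(K)@np.array([px[0],px[1],1.]);return np.array(m["eye"],float),d/np.linalg.norm(d)
      ~^~~~~~~~~~~~~~~~~
ValueError: matmul: Input operand 1 has a mismatch in its core dimension 0, with gufunc signature (n?,k),(k,m?)->(n?,m?) (size 3 is different from 4)
```

View pics/both.png

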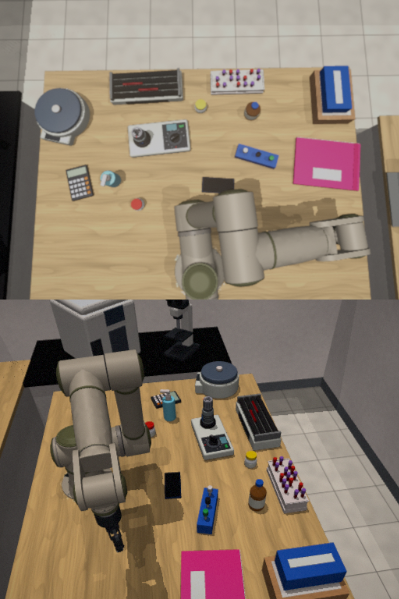

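The top picture shows the homogeniser around pixel (204,177), with the chuck on the left and the dial on the right. The rack is at about (329,200). The camera rotation is a quaternion, so I'll fix the helper.

```bash
python3 - <<'E'
s=open('h.py').read().replace('np.array(m["rotation"])','rotm(m["rotation"])').replace("def ray","from scipy.spatial.transform import Rotation as Ro\ndef rotm(q):return Ro.from_quat(np.roll(q,-1)).as_matrix()\ndef ray",1)
open('h.py','w').write(s)
E
python3 - <<'E'
from h import *
a=capture("top");b=capture("side")
P={}
for l in["chuck_mouth","dial_grip","dial","sleeve","pestle_white","pestle_green","pestle_black","homogeniser","rack"]:
    for c in("top","side"):
        r=spot_point(c,l);P[l,c]=r
        print(l,c,[(np.round(x["xy"]).tolist(),round(x["score"],2)) for x in r[:2]])
    if P[l,"top"] and P[l,"side"]:print(tri("top",P[l,"top"][0]["xy"],"side",P[l,"side"][0]["xy"]))
print(sense())
for c in("top","side"):
    m=camera_model(c);print(c,rotm(m["rotation"]).round(2).tolist())
print(camera_model("wrist"))
x=cv2.resize(a[150:230,150:370],None,fx=3.6,fy=3.6,interpolation=2);y=cv2.resize(b[110:310,230:370],None,fx=2.5,fy=2.5)
x=cv2.resize(a[145:225,155:365],(788,300),interpolation=2);y=cv2.resize(b[115:215,230:360],(390,300),interpolation=2);z=cv2.resize(b[220:310,240:357],(390,300),interpolation=2)
o=np.zeros((600,788,3),np.uint8);o[:300]=x;o[300:,:390]=y;o[300:,395:785]=z
cv2.imwrite("pics/c1.png",o[:,:,::-1])
E
```

```text
chuck_mouth top [([179.0, 165.0], 0.71)]
chuck_mouth side [([265.0, 127.0], 0.74)]
(array([592.83508746, 242.37894116, 210.26039282]), np.float64(14.067293684464603))
dial_grip top [([223.0, 176.0], 0.52)]
dial_grip side [([273.0, 175.0], 0.7)]
(array([592.12263889, 109.61368081,  85.75930468]), np.float64(6.426645014039886))Traceback (most recent call last):
  File "<stdin>", line 6, in <module>
ValueError: it knows: calculator, chuck_floor, chuck_mouth, dial_grip, homogeniser, jaw, pestle_black, pestle_green, pestle_white, phone, pump_bottle, rack, reagent_bottle, register, specimen_jar
```

```bash
python3 - <<'E'
from h import *
a=capture("top");b=capture("side")
P={}
for l,z in[("chuck_mouth",200),("dial_grip",82),("pestle_white",7),("pestle_green",7),("pestle_black",7),("homogeniser",0),("rack",0)]:
    for c in("top","side"):
        r=spot_point(c,l);P[l,c]=r
        print(l,c,[(np.round(x["xy"]).tolist(),round(x["score"],2),atz(c,x["xy"],z).round()[:2].tolist()) for x in r[:2]])
print(sense())
print(camera_model("wrist"))
h=trace("top","homogeniser")[0]["mask"].astype(np.uint8)
print("homog",cv2.minAreaRect(np.argwhere(h)[:,::-1].astype(np.float32)))
h=trace("top","rack")[0]["mask"].astype(np.uint8);bx=cv2.boxPoints(cv2.minAreaRect(np.argwhere(h)[:,::-1].astype(np.float32)))
print("rack",[atz("top",p,50).round()[:2].tolist() for p in bx])
x=cv2.resize(a[145:225,155:365],(788,300),interpolation=2);y=cv2.resize(b[115:215,230:360],(390,300),interpolation=2);z=cv2.resize(b[220:310,240:357],(390,300),interpolation=2)
o=np.zeros((600,788,3),np.uint8);o[:300]=x;o[300:,:390]=y;o[300:,395:785]=z
cv2.imwrite("pics/c1.png",o[:,:,::-1])
E
```

```text
chuck_mouth top [([178.0, 168.0], 0.9, [594.0, 250.0])]
chuck_mouth side [([266.0, 127.0], 0.8, [594.0, 258.0])]
dial_grip top [([226.0, 174.0], 0.62, [595.0, 100.0])]
dial_grip side [([272.0, 180.0], 0.61, [587.0, 88.0])]
pestle_white top [([308.0, 195.0], 0.47, [531.0, -196.0])]
pestle_white side [([268.0, 256.0], 0.5, [525.0, -199.0])]
pestle_green top [([340.0, 206.0], 0.57, [488.0, -309.0])]
pestle_green side [([258.0, 289.0], 0.5, [474.0, -323.0])]
pestle_black top [([328.0, 201.0], 0.38, [508.0, -269.0])]
pestle_black side [([265.0, 274.0], 0.44, [505.0, -270.0])]
homogeniser top [([205.0, 178.0], 0.84, [599.0, 181.0])]
homogeniser side [([268.0, 185.0], 0.9, [582.0, 154.0]), ([222.0, 237.0], 0.75, [382.0, -86.0])]
rack top [([327.0, 203.0], 0.88, [501.0, -265.0]), ([178.0, 264.0], 0.34, [288.0, 278.0])]
rack side [([264.0, 276.0], 0.64, [500.0, -273.0])]
{'time_s': 1.3, 'joints': array([-1.46239202e+00,  3.12866021e-01,  1.49768396e+00, -5.14118862e-06,
        1.33096779e+00, -2.23365231e-01]), 'dq': array([-0.00105311, -0.00096637, -0.00050079, -0.000699  ,  0.00071355,
   
[... 240 characters left out ...]
5,  9.86272543e-01,  1.65125620e-01, -4.64394568e-06]), 'force': array([ 0.0177424 , -0.02537545, -0.95104875]), 'wrist_torque': array([ 0.0104917 ,  0.00080869, -0.00698173]), 'grip_force': 0.0, 'grip_width': 0.9982374502671688}
{'mtx': array([[331.26319888,   0.        , 256.92779985],
       [  0.        , 331.26319888, 188.3915124 ],
       [  0.        ,   0.        ,   1.        ]]), 'eye': array([ 244.39768866, -471.80003039,  374.28978477]), 'rotation': array([ 0.12469324,  0.80436673, -0.57404357, -0.08899294])}
homog ((202.9085235595703, 176.6768341064453), (41.522254943847656, 77.19164276123047), 83.6598129272461)
rack [[660.0, 333.0], [686.0, 53.0], [532.0, 39.0], [507.0, 314.0]]
```

View pics/c1.png

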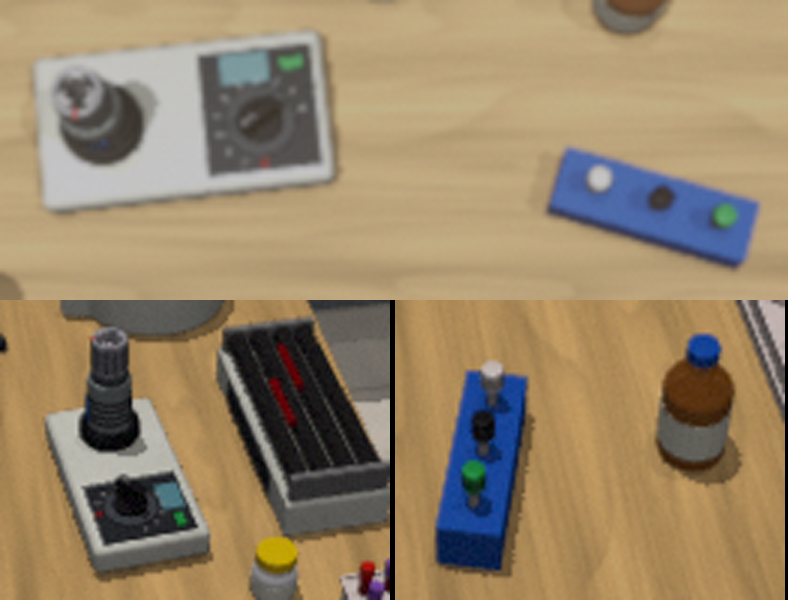

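```bash
cat >> h.py <<'E'
def plan(pos,xdir,verbose=True):
    """tool-down pose: TCP pos, tool x heading xdir (rad, world) -> shift cm and turn from measured pose"""
    s=sense();R0=rotm(s["ee_rot"]);c,n=np.cos(xdir),np.sin(xdir)
    R1=np.array([[c,n,0],[n,-c,0],[0,0,-1.]])
    d=R0.T@(np.array(pos,float)-s["eef_pos"])/10;r=Ro.from_matrix(R0.T@R1).as_rotvec()
    if verbose:print("shift cm",d.round(3),"turn",r.round(3),"j6",s["joints"][5].round(3))
    return d,r
def heading():
    R=rotm(sense()["ee_rot"]);return np.arctan2(R[1,0],R[0,0])
E
python3 - <<'E'
from h import *
m=camera_model("wrist");R=rotm(m["rotation"]);T=rotm(sense()["ee_rot"])
print((T.T@R).round(3)); print(T.T@(m["eye"]-sense()["eef_pos"]),heading())
plan([480,120,300],0.2)
E
```

```text
[[-0.001 -0.953 -0.303]
 [ 1.    -0.001 -0.   ]
 [-0.    -0.303  0.953]]
[  77.39175809    0.67842853 -153.4885681 ] 0.3318095793324891
shift cm [ 49.293 -48.209  -7.92 ] turn [-0.     0.     0.132] j6 -0.223
```

```bash
python3 - <<'E'
from h import *
plan([600,165,300],0.1)
E
```

```text
shift cm [ 62.104 -48.555  -7.92 ] turn [-0.     0.     0.232] j6 -0.223
```

Call:
step_arm:
  commands: "1 3 -2 -4 0 0 0.1; 1 6 -5 -8 0 0 0.2; 1 62 -48.5 -8 0 0 0.23; 1 62 -48.5 -8 0 0 0.23; 1 62 -48.5 -8 0 0 0.23; 1 62 -48.5 -8 0 0 0.23; 1 62 -48.5 -8 0 0 0.23; 1 62 -48.5 -8 0 0 0.23; 1 62 -48.5 -8 0 0 0.23; 1 62 -48.5 -8 0 0 0.23; 1 62 -48.5 -8 0 0 0.23; 1 62 -48.5 -8 0 0 0.23; 1 62 -48.5 -8 0 0 0.23; 1 62 -48.5 -8 0 0 0.23; 1 62 -48.5 -8 0 0 0.23; 1 62 -48.5 -8 0 0 0.23; 1 62 -48.5 -8 0 0 0.23; 1 62 -48.5 -8 0 0 0.23; 1 62 -48.5 -8 0 0 0.23; 1 62 -48.5 -8 0 0 0.23"

```text
time_s: 3.07
eef_pos: [600.2, 167.9, 300.0]
ee_rot: [-0.0, 0.999, 0.052, -0.0]
force: [-0.9, -0.9, -0.3]
grip_width: 1.0
grip_force: 0.0
```

Call:
step_arm:
  commands: "1 0 0 0 0 0 0; 1 0 0 0 0 0 0; 1 0 0 0 0 0 0"

```text
time_s: 3.32
eef_pos: [599.0, 163.6, 300.7]
ee_rot: [0.0, 0.999, 0.051, -0.0]
force: [-1.2, -0.4, 0.4]
grip_width: 1.0
grip_force: 0.0
```

```bash
python3 - <<'E'
from h import *
s=sense();print(s["time_s"],s["eef_pos"],heading(),s["joints"])
a=save("wrist","w1")
for l,z in[("chuck_mouth",200),("dial_grip",82),("homogeniser",0),("chuck_floor",140)]:
    print(l,[(np.round(x["xy"],1).tolist(),round(x["score"],2),atz("wrist",x["xy"],z).round(1)[:2].tolist()) for x in spot_point("wrist",l)[:2]])
cv2.imwrite("pics/w1b.png",cv2.resize(a,(768,576),interpolation=2)[:,:,::-1])
E
```

```text
3.3167 [598.97821166 163.62452689 300.70868182] 0.10147283076142465 [ 7.83615708e-02  5.01837587e-01  1.02018819e+00 -2.50262104e-04
  1.61996967e+00  1.54767277e+00]
chuck_mouth [([136.6, 185.9], 0.91, [588.1, 258.8])]
dial_grip [([303.3, 167.2], 0.61, [589.4, 107.6]), ([138.7, 183.5], 0.26, [550.6, 297.3])]
homogeniser [([246.4, 142.0], 0.86, [598.0, 177.1])]
chuck_floor [([162.8, 165.6], 0.56, [590.9, 254.2])]
```

View pics/w1b.png

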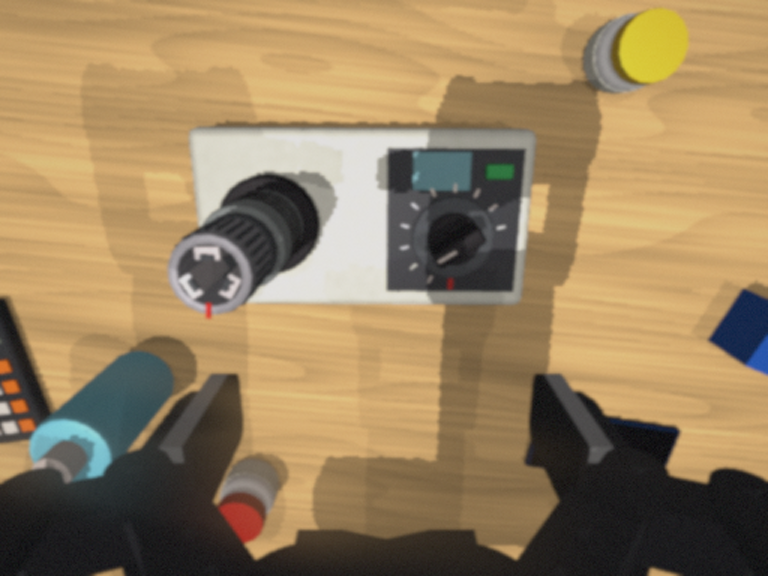

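```bash
python3 - <<'E'
from h import *
a=cv2.imread("pics/w1.png")
def rect(c,z,half=40,n=400,yaw=0.095):
    g=np.linspace(half,-half,n);X,Y=np.meshgrid(g,g) # cols: -y, rows: -x
    ex=np.array([np.cos(yaw),np.sin(yaw)]);ey=np.array([-np.sin(yaw),np.cos(yaw)])
    m=camera_model("wrist");K=m["mtx"];R=rotm(m["rotation"])
    P=np.stack([c[0]+Y*ex[0]+X*ey[0],c[1]+Y*ex[1]+X*ey[1],np.full_like(X,z)],-1)-m["eye"]
    q=P@R@K.T;q=q[...,:2]/q[...,2:]
    o=cv2.remap(a,q.astype(np.float32),None,1)
    for k in range(0,n,50):
        o[k,::8]=(0,255,255);o[::8,k]=(0,255,255)
    o[n//2,::3]=(0,255,0);o[::3,n//2]=(0,255,0)
    return o
cv2.imwrite("pics/r1.png",np.hstack([rect((588,258),200),rect((590,106),89)]))
E
```

```text
(no output)
```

View pics/r1.png

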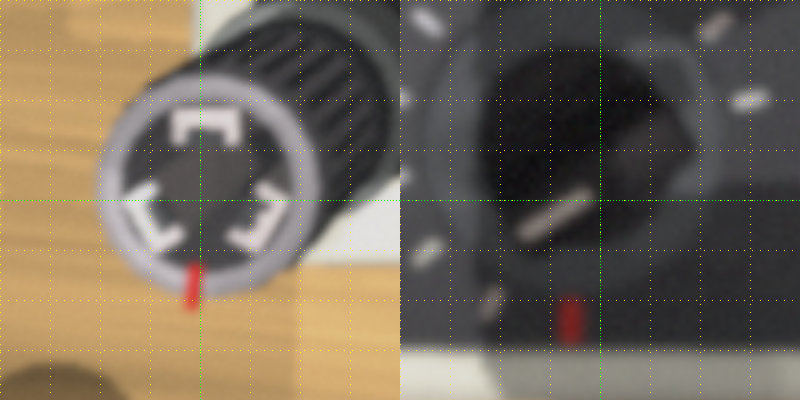

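The chuck ring centre works out at about (591, 256.6). The dial is centred near (593, 106), with its white mark about 1.03 rad clockwise of zero.

```bash
python3 - <<'E'
from h import *
plan([593.2,106.1,140],-0.935)
E
```

```text
shift cm [-1.166  5.64  16.124] turn [-0.    -0.     1.036] j6 1.548
```

Call:
step_arm:
  commands: "0.5 -1.17 5.64 4 0 0 0.12; 0.5 -1.17 5.64 8 0 0 0.24; 0.5 -1.17 5.64 12 0 0 0.36; 0.5 -1.17 5.64 16.1 0 0 0.48; 0.5 -1.17 5.64 16.1 0 0 0.6; 0.5 -1.17 5.64 16.1 0 0 0.72; 0.5 -1.17 5.64 16.1 0 0 0.84; 0.5 -1.17 5.64 16.1 0 0 0.96; 0.5 -1.17 5.64 16.1 0 0 1.036; 0.5 -1.17 5.64 16.1 0 0 1.036; 0.5 -1.17 5.64 16.1 0 0 1.036; 0.5 -1.17 5.64 16.1 0 0 1.036"

```text
time_s: 4.57
eef_pos: [593.3, 106.7, 139.9]
ee_rot: [-0.0, 0.893, -0.449, 0.0]
force: [0.4, -0.4, 0.0]
grip_width: 0.5
grip_force: 0.0
```

```bash
python3 - <<'E'
from h import *
plan([593.2,106.1,80],-0.935);print(sense()["eef_pos"])
a=save("wrist","w2")
print(spot_point("wrist","dial_grip")[:1],[atz("wrist",x["xy"],82).round(1) for x in spot_point("wrist","dial_grip")[:1]],proj("wrist",[593.2,106.1,89]))
cv2.imwrite("pics/w2b.png",cv2.resize(a,(640,480),interpolation=2)[:,:,::-1])
E
```

```text
shift cm [0.041 0.04  5.994] turn [-0.    -0.     0.003] j6 2.487
[593.26413704 106.66659584 139.94444969]
[{'xy': [256.3, 203.8], 'score': 0.77}] [array([593.4, 106.9,  82. ])] [257.27762272 206.74880085]
```

View pics/w2b.png

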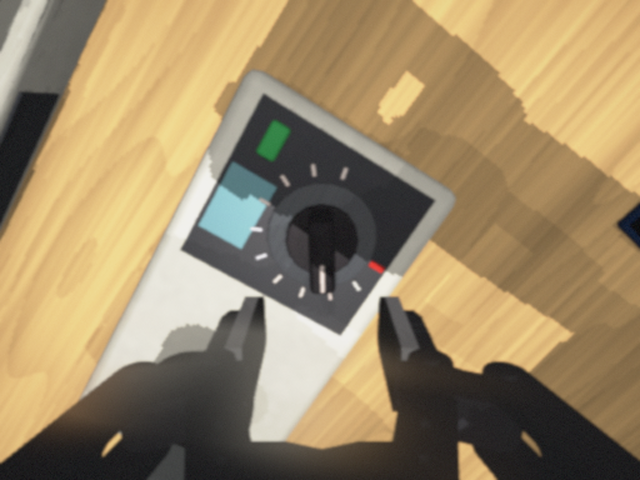

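The bar is aligned between the fingers: mark at (322,280), red zero line at (376,267). Next I descend, grip and turn anticlockwise.

Call:
step_arm:
  commands: "0.5 0.04 0.04 3 0 0 0; 0.5 0.04 0.04 6 0 0 0; 0.5 0.04 0.04 6 0 0 0; 0 0.04 0.04 6 0 0 0; 0 0.04 0.04 6 0 0 0; 0 0.04 0.04 6 0 0 0; 0 0.04 0.04 6 0 0 0; 0 0.04 0.04 6 0 0 0"
  newtons: 30

```text
time_s: 5.38
eef_pos: [593.7, 106.3, 81.0]
ee_rot: [-0.0, 0.893, -0.45, 0.001]
force: [-0.3, 0.0, -0.7]
grip_width: -0.001
grip_force: 0.0
```

Call:
step_arm:
  commands: "0 0 0 0 0 0 -0.1; 0 0 0 0 0 0 -0.2; 0 0 0 0 0 0 -0.3; 0 0 0 0 0 0 -0.4; 0 0 0 0 0 0 -0.5; 0 0 0 0 0 0 -0.6; 0 0 0 0 0 0 -0.7; 0 0 0 0 0 0 -0.8; 0 0 0 0 0 0 -0.9; 0 0 0 0 0 0 -0.97; 0 0 0 0 0 0 -1.0; 0 0 0 0 0 0 -1.0"

```text
time_s: 6.38
eef_pos: [593.4, 106.3, 80.3]
ee_rot: [0.0, 0.999, 0.033, 0.0]
force: [0.8, 0.5, 0.1]
grip_width: 0.002
grip_force: 0.0
```

```bash
python3 - <<'E'
from h import *
s=sense();print(s["eef_pos"],heading(),s["wrist_torque"],s["force"],s["grip_width"],s["grip_force"])
E
```

```text
[593.40168364 106.28666085  80.3298323 ] 0.06693103217136201 [ 0.00935258 -0.03807531 -0.00384362] [0.84826653 0.51294778 0.0699089 ] 0.001954990999774045 0.0
```

```bash
python3 - <<'E'
from h import *
a=save("wrist","w3");b=capture("side")
print(spot_point("wrist","dial_grip")[:1],[atz("wrist",x["xy"],82).round(1) for x in spot_point("wrist","dial_grip")[:1]],proj("wrist",[593.2,106.1,89]))
cv2.imwrite("pics/w3b.png",np.hstack([a,cv2.resize(b[115:215,230:305],(288,384),interpolation=2)])[:,:,::-1])
E
```

```text
[{'xy': [253.1, 245.4], 'score': 0.69}] [array([592.3, 107.5,  82. ])] [256.01076191 250.5880088 ]
```

View pics/w3b.png

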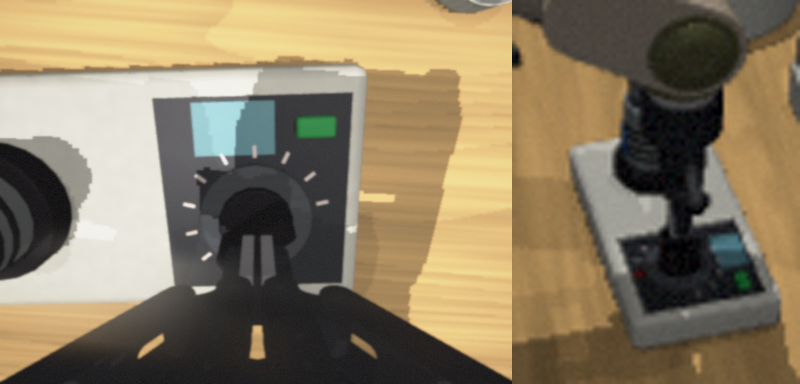

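```bash
python3 - <<'E'
import cv2,numpy as np
a=cv2.imread("pics/w3.png")[170:300,190:330];b=cv2.imread("pics/w2.png")[130:260,190:330]
f=lambda x:cv2.resize((255*(x/255.)**.45).astype(np.uint8),(400,372),interpolation=2)
cv2.imwrite("pics/z3.png",np.hstack([f(b),f(a)]))
E
```

```text
(no output)
```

View pics/z3.png

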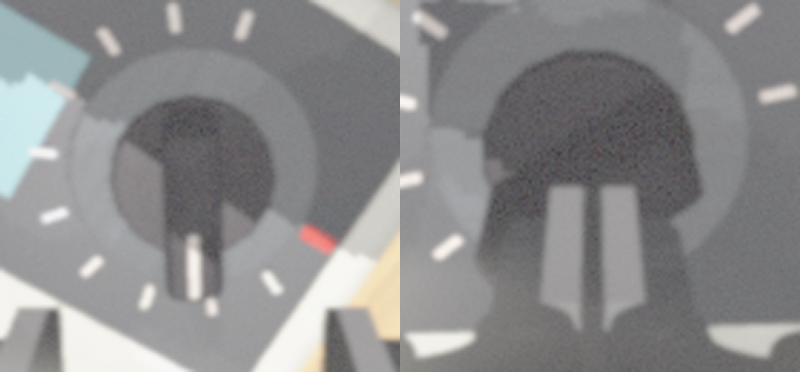

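The gripper reads fully shut with the bar supposedly between the pads, so I'll open, rise and look.

Call:
step_arm:
  commands: "0.5 0 0 0 0 0 0; 0.5 0 0 0 0 0 0; 0.5 0 0 0 0 0 0; 0.5 0 0 -3 0 0 0; 0.5 0 0 -6 0 0 0; 0.5 0 0 -6 0 0 0; 0.5 0 0 -6 0 0 0"

```text
time_s: 7.17
eef_pos: [594.0, 106.3, 141.4]
ee_rot: [0.0, 0.999, 0.033, 0.002]
force: [-0.8, -0.5, -0.7]
grip_width: 0.5
grip_force: 0.0
```

```bash
python3 - <<'E'
from h import *
a=save("wrist","w4");s=sense();print(s["eef_pos"],heading(),s["grip_width"])
print(proj("wrist",[593.2,106.1,89]))
x=a[110:270,160:350];cv2.imwrite("pics/z4.png",cv2.resize((255*(x/255.)**.6).astype(np.uint8),(760,600)[:2],interpolation=2)[:,:,::-1])
E
```

```text
[593.18227603 106.26194664 139.82472586] 0.06565863897263549 0.5000875170007448
[256.26453341 206.7317277 ]
```

View pics/z4.png

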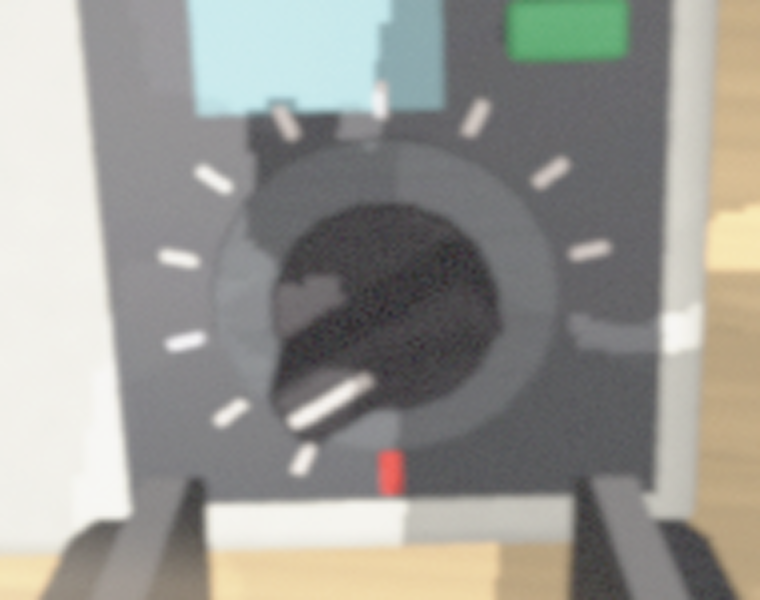

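```bash
python3 - <<'E'
from h import *
for z in(45,57,63,89,100,110,120,140):
    p=proj("side",[593.2,106.1,z]);print(z,p.round(1),"in w3b",((p-[230,115])*3.84+[512,0]).round())
a=cv2.imread("pics/w3b.png").mean(2)
for r in range(170,290,6):print(r,a[r,660:730:5].round().astype(int).tolist())
print("wrist z-scale")
# two-view triangulation of dial point from w2 and w4 poses is free of height assumption
E
```

```text
45 [272.7 184.1] in w3b [676. 265.]
57 [272.7 181.8] in w3b [676. 256.]
63 [272.7 180.6] in w3b [676. 252.]
89 [272.8 175.4] in w3b [676. 232.]
100 [272.8 173.1] in w3b [677. 223.]
110 [272.9 171.1] in w3b [677. 215.]
120 [272.9 169. ] in w3b [677. 207.]
140 [273.  164.8] in w3b [677. 191.]
170 [22, 14, 15, 15, 11, 22, 38, 33, 19, 125, 158, 161, 150, 115]
176 [10, 11, 5, 9, 10, 26, 50, 42, 26, 138, 159, 157, 157, 136]
182 [6, 11, 16, 9, 4, 22, 48, 46, 32, 136, 158, 158, 155, 149]
188 [2, 12, 13, 18, 10, 18, 48, 51, 56, 148, 159, 157, 155, 157]
194 [66, 36, 16, 20, 28, 28, 38, 50, 41, 57, 130, 155, 156, 154]
200 [155, 114, 45, 15, 17, 21, 36, 49, 39, 17, 94, 157, 155, 157]
206 [159, 138, 56, 10, 13, 13, 19, 26, 18, 24, 130, 156, 155, 154]
212 [158, 140, 71, 15, 16, 15, 3, 1, 18, 125, 156, 156, 157, 155]
218 [155, 131, 69, 35, 13, 10, 34, 164, 162, 165, 161, 150, 142, 136]
224 [157, 98, 65, 31, 17, 13, 36, 119, 109, 88, 85, 66, 57, 43]
230 [74, 18, 56, 32, 11, 6, 41, 38, 36, 30, 24, 24, 27, 26]
236 [23, 3, 31, 48, 24, 25, 24, 29, 31, 27, 59, 63, 81, 88]
242 [24, 14, 10, 9, 9, 7, 1, 12, 16, 31, 64, 99, 100, 103]
248 [24, 0, 6, 1, 3, 1, 19, 10, 21, 30, 76, 113, 103, 102]
254 [20, 6, 16, 13, 2, 13, 6, 11, 19, 36, 36, 56, 68, 66]
260 [17, 6, 13, 4, 7, 9, 6, 6, 16, 25, 33, 42, 70, 70]
266 [10, 10, 10, 13, 5, 10, 3, 2, 14, 24, 34, 27, 43, 52]
272 [25, 11, 3, 11, 6, 8, 14, 20, 33, 33, 27, 29, 47, 23]
278 [31, 32, 33, 31, 27, 31, 30, 37, 35, 40, 23, 23, 26, 24]
284 [29, 29, 34, 32, 33, 35, 35, 35, 27, 22, 33, 34, 18, 17]
wrist z-scale
```

Fingertip geometry in the pictures (gap and row) puts the real tips about 16–20 mm behind the reported TCP, not 17 mm ahead. The fingers closed above the bar. I'll go down lower in checked steps.

Call:
step_arm:
  commands: "0.4 0 0 2 0 0 0.12; 0.4 0 0 4 0 0 0.24; 0.4 0 0 6 0 0 0.36; 0.4 0 0 6 0 0 0.48; 0.4 0 0 6 0 0 0.6; 0.4 0 0 6 0 0 0.72; 0.4 0 0 6 0 0 0.84; 0.4 0 0 6 0 0 0.96; 0.4 0 0 6 0 0 1; 0.4 0 0 6.8 0 0 1; 0.4 0 0 7.6 0 0 1; 0.4 0 0 8 0 0 1; 0.4 0 0 8 0 0 1; 0.4 0 0 8 0 0 1"
  newtons: 30

```text
time_s: 8.38
eef_pos: [592.9, 106.3, 59.2]
ee_rot: [0.0, 0.893, -0.45, -0.001]
force: [-0.7, 0.1, -0.1]
grip_width: 0.4
grip_force: 0.0
```

Call:
step_arm:
  commands: "0 0 0 0 0 0 0; 0 0 0 0 0 0 0; 0 0 0 0 0 0 0; 0 0 0 0 0 0 0; 0 0 0 0 0 0 0"

```text
time_s: 8.8
eef_pos: [593.4, 106.3, 60.2]
ee_rot: [-0.0, 0.893, -0.45, 0.0]
force: [0.2, 0.2, 1.7]
grip_width: 0.152
grip_force: 33.7
```

Gripped (13 mm). Turning to the stop.

Call:
step_arm:
  commands: "0 0 0 0 0 0 -0.1; 0 0 0 0 0 0 -0.2; 0 0 0 0 0 0 -0.3; 0 0 0 0 0 0 -0.4; 0 0 0 0 0 0 -0.5; 0 0 0 0 0 0 -0.6; 0 0 0 0 0 0 -0.7; 0 0 0 0 0 0 -0.8; 0 0 0 0 0 0 -0.9; 0 0 0 0 0 0 -0.95; 0 0 0 0 0 0 -0.98; 0 0 0 0 0 0 -0.98"

```text
time_s: 9.8
eef_pos: [593.8, 107.0, 60.2]
ee_rot: [-0.001, 1.0, 0.023, 0.001]
force: [2.4, 4.9, 0.1]
grip_width: 0.155
grip_force: 33.6
```

```bash
python3 - <<'E'
from h import *
s=sense();print(s["eef_pos"],heading(),s["wrist_torque"],s["force"],s["grip_width"],s["grip_force"])
E
```

```text
[593.79411062 107.00022536  60.18641316] 0.04699292782102541 [ 0.77726214 -0.41650193  0.02406601] [2.42563643 4.91624166 0.11607845] 0.1548917718421644 33.64766478538513
```

Call:
step_arm:
  commands: "0 0 0 0 0 0 -0.03; 0 0 0 0 0 0 -0.06; 0 0 0 0 0 0 -0.06; 0 0 0 0 0 0 -0.06"

```text
time_s: 10.13
eef_pos: [593.8, 107.1, 60.2]
ee_rot: [-0.001, 0.999, 0.052, 0.001]
force: [2.7, 5.5, 0.8]
grip_width: 0.151
grip_force: 33.6
```

```bash
python3 - <<'E'
from h import *
s=sense();print(s["eef_pos"],heading(),s["wrist_torque"],s["force"],s["grip_width"],s["grip_force"])
E
```

```text
[593.83870827 107.05016067  60.15205059] 0.10396995091488494 [ 0.79756813 -0.53446797 -0.50611054] [2.71920011 5.49245708 0.78920761] 0.15087069338481798 33.6369788646698
```

Stop reached (−0.5 N m). Release and rise.

Call:
step_arm:
  commands: "0.4 0 0 0 0 0 0; 0.4 0 0 0 0 0 0; 0.4 0 0 0 0 0 0; 0.4 0 0 -4 0 0 0; 0.4 0 0 -8 0 0 0; 1 0 0 -12 0 0 0; 1 0 0 -16 0 0 0; 1 0 0 -16 0 0 0"

```text
time_s: 10.8
eef_pos: [595.7, 106.2, 228.3]
ee_rot: [0.001, 0.999, 0.053, 0.007]
force: [0.7, -0.1, 0.8]
grip_width: 0.812
grip_force: 0.0
```

```bash
python3 - <<'E'
from h import *
a=save("wrist","w5");s=sense();print(s["time_s"],s["eef_pos"],heading(),s["joints"][5])
def white(a):
    c=proj("wrist",[593.2,106.1,89]);x0,y0=int(c[0])-35,int(c[1])-35
    g=a[y0:y0+70,x0:x0+70].min(2);return x0,y0,g
# rectify around the dial, pixel bright listing
yaw=0.095;ex=np.array([np.cos(yaw),np.sin(yaw)]);ey=np.array([-np.sin(yaw),np.cos(yaw)])
m=camera_model("wrist");R=rotm(m["rotation"]);C=np.array([593.2,106.1])
g=np.arange(24,-25,-2.)
for X in g:
    row=[]
    for Y in g:
        p=proj("wrist",[*(C+X*ex+Y*ey),89]);row.append(int(a[int(round(p[1])),int(round(p[0]))].min()))
    print(int(X),row)
print([plan([531,-196,z],h) for z,h in[(230,-0.9)]])
E
```

```text
10.85 [594.61074361 106.12199508 224.1141697 ] 0.10559395280542609 1.4482276177445403
24 [91, 96, 95, 97, 92, 87, 70, 40, 32, 19, 23, 20, 21, 16, 25, 25, 32, 63, 78, 69, 66, 62, 61, 63, 54]
22 [94, 97, 98, 96, 88, 77, 40, 38, 47, 31, 14, 18, 16, 13, 19, 30, 33, 34, 64, 84, 85, 66, 63, 63, 58]
20 [96, 95, 93, 94, 83, 56, 54, 55, 55, 35, 19, 19, 22, 17, 13, 22, 34, 33, 45, 64, 84, 66, 62, 64, 61]
18 [99, 99, 97, 88, 68, 53, 60, 59, 55, 36, 17, 21, 28, 26, 28, 24, 31, 46, 58, 46, 54, 61, 63, 64, 65]
16 [99, 98, 92, 74, 59, 61, 61, 60, 57, 32, 32, 26, 29, 35, 33, 30, 33, 43, 57, 53, 43, 58, 65, 63, 65]
14 [97, 95, 83, 61, 65, 60, 62, 60, 54, 31, 30, 31, 29, 31, 35, 20, 33, 34, 52, 51, 40, 51, 63, 61, 63]
12 [97, 95, 78, 58, 64, 63, 60, 60, 55, 35, 30, 34, 31, 36, 43, 29, 27, 35, 47, 54, 38, 45, 64, 63, 64]
10 [96, 94, 72, 61, 64, 62, 60, 61, 55, 41, 45, 43, 46, 52, 44, 34, 32, 32, 48, 53, 36, 43, 58, 62, 63]
8 [94, 93, 67, 61, 63, 61, 61, 57, 53, 46, 59, 61, 59, 59, 48, 27, 32, 40, 54, 46, 35, 36, 56, 62, 63]
6 [94, 93, 69, 63, 65, 61, 56, 57, 53, 45, 59, 60, 57, 55, 48, 31, 34, 38, 53, 
[... 1078 characters left out ...]
 [83, 79, 82, 81, 84, 88, 87, 88, 75, 45, 54, 153, 163, 63, 37, 51, 82, 89, 81, 57, 49, 42, 40, 43, 44]
-18 [81, 79, 79, 77, 80, 81, 81, 85, 79, 52, 50, 149, 158, 60, 35, 53, 78, 82, 75, 51, 44, 43, 42, 38, 42]
-20 [80, 78, 79, 79, 103, 100, 78, 79, 79, 69, 53, 97, 102, 54, 51, 70, 76, 75, 71, 46, 42, 40, 38, 43, 44]
-22 [82, 79, 78, 90, 159, 120, 78, 76, 78, 75, 77, 59, 65, 68, 74, 74, 77, 74, 69, 45, 39, 39, 41, 40, 38]
-24 [79, 80, 80, 117, 180, 92, 77, 78, 77, 75, 76, 54, 54, 72, 76, 74, 73, 73, 67, 46, 38, 39, 41, 40, 42]
shift cm [-9.505 29.374 -0.627] turn [-0.003 -0.008  1.006] j6 1.448
[(array([-9.50496224, 29.37428682, -0.6274252 ]), array([-0.00285437, -0.00790134,  1.00558335]))]
```

The dial mark now lies straight on the zero side. Next I go above the white pestle.

```bash
python3 - <<'E'
from h import *
plan([531,-196,225],1.22)
E
```

```text
shift cm [-9.509 29.374 -0.127] turn [ 0.006 -0.006 -1.114] j6 1.448
```

Call:
step_arm:
  commands: "1 -1.1 3.5 0 0 0 -0.12; 1 -2.2 7 0 0 0 -0.24; 1 -3.3 10.5 0 0 0 -0.36; 1 -4.5 14 0 0 0 -0.48; 1 -5.7 17.5 0 0 0 -0.6; 1 -6.8 21 0 0 0 -0.72; 1 -8 24.5 0 0 0 -0.84; 1 -9 28 0 0 0 -0.96; 1 -9.5 29.4 0 0 0 -1.08; 1 -9.5 29.4 0 0 0 -1.115; 1 -9.5 29.4 0 0 0 -1.115; 1 -9.5 29.4 0 0 0 -1.115"

```text
time_s: 11.85
eef_pos: [529.4, -195.9, 218.8]
ee_rot: [-0.001, 0.82, 0.572, -0.0]
force: [-0.3, -0.1, -0.5]
grip_width: 1.002
grip_force: 0.0
```

```bash
python3 - <<'E'
from h import *
s=sense();print(s["time_s"],s["eef_pos"],heading(),s["joints"])
a=save("wrist","w6")
for l in("pestle_white","pestle_black","pestle_green"):
    r=spot_point("wrist",l);print(l,[(x["xy"],round(x["score"],2),atz("wrist",x["xy"],7).round(1)) for x in r[:1]])
    t=trace("wrist",l)
    if t: print(t[0]["score"],t[0]["rect"],t[0]["mask"].sum())
r=spot_point("wrist","rack");print([(x["xy"],x["score"],atz("wrist",x["xy"],0)) for x in r[:1]])
t=trace("wrist","pestle_white")[0]
ys,xs=np.nonzero(t["mask"]);print(xs.min(),xs.max(),ys.min(),ys.max())
# white head top: bright low-saturation pixels
hsv=cv2.cvtColor(a,cv2.COLOR_RGB2HSV)
o=a.copy();o[t["mask"]]=o[t["mask"]]//2+np.array([127,0,0],np.uint8)//1
cv2.imwrite("pics/w6b.png",np.hstack([cv2.resize(a,(400,300),interpolation=3),cv2.resize(a[100:250,160:360],(400,300),interpolation=2)])[:,:,::-1])
E
```

```text
11.85 [ 529.43619948 -195.89265185  218.84258559] 1.2188122397739027 [-5.61887417e-01  4.02829862e-01  1.37644362e+00  3.74941719e-06
  1.36410893e+00 -2.09904432e-01]
pestle_white [([254.5, 171.2], 0.63, array([ 520.8, -212.1,    7. ]))]
0.58 [255.4, 191.7, 22.9, 32.7] 605
pestle_black []
0.96 [262.1, 249.1, 22.9, 38.6] 631
pestle_green []
0.65 [261.3, 301.1, 27.8, 40.1] 764
[([258.0, 212.4], 0.69, array([ 506.5960271 , -264.16710685,    0.        ]))]
244 268 175 206
```

View pics/w6b.png

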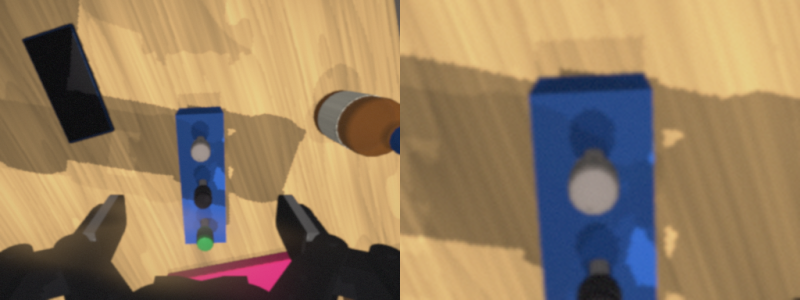

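```bash
python3 - <<'E'
from h import *
a=cv2.imread("pics/w6.png")[:,:,::-1]
x=a[170:215,235:280].astype(int);mk=((x.min(2)>110)&((x.max(2)-x.min(2))<45)).astype(np.uint8)
n,l,s,c=cv2.connectedComponentsWithStats(mk);i=1+np.argmax(s[1:,4]);print(s[i],c[i]+[235,170])
(cx,cy),r=cv2.minEnclosingCircle(np.argwhere(l==i)[:,::-1].astype(np.float32));print(cx+235,cy+170,r)
print(atz("wrist",[cx+235,cy+170],103),atz("wrist",c[i]+[235,170],103),np.array(camera_model("wrist")["eye"]))
p=atz("wrist",[cx+235,cy+170],103);plan([p[0],p[1],120],1.20)
E
```

```text
[ 10  15  24  22 418] [256.33971292 195.43301435]
256.3910503387451 195.0058364868164 11.781063079833984
[ 524.57011269 -209.88712929  103.        ] [ 524.39484472 -210.23704804  103.        ] [ 556.52936173 -123.76125879  373.30020169]
shift cm [-1.494 -0.017  9.98 ] turn [0.    0.    0.021] j6 -0.212
```

Call:
step_arm:
  commands: "0.5 -1.49 0 3 0 0 0.02; 0.5 -1.49 0 6 0 0 0.02; 0.5 -1.49 0 9 0 0 0.02; 0.5 -1.49 0 11 0 0 0.02; 0.5 -1.49 0 13 0 0 0.02; 0.5 -1.49 0 15 0 0 0.02; 0.5 -1.49 0 16.5 0 0 0.02; 0.5 -1.49 0 16.5 0 0 0.02; 0.5 -1.49 0 16.5 0 0 0.02"
  newtons: 40

```text
time_s: 13.05
eef_pos: [524.6, -210.0, 54.8]
ee_rot: [-0.0, 0.825, 0.565, -0.0]
force: [0.5, -0.9, -0.1]
grip_width: 0.502
grip_force: 0.0
```

Call:
step_arm:
  commands: "0 0 0 0 0 0 0; 0 0 0 0 0 0 0; 0 0 0 0 0 0 0; 0 0 0 0 0 0 0; 0 0 0 0 0 0 0"

```text
time_s: 13.47
eef_pos: [525.1, -210.4, 56.1]
ee_rot: [0.001, 0.825, 0.565, 0.0]
force: [-1.3, 0.8, 7.0]
grip_width: 0.25
grip_force: 39.0
```

```bash
python3 - <<'E'
from h import *
s=sense();print(s["time_s"],s["eef_pos"],heading(),s["grip_width"],s["grip_force"],s["force"],s["wrist_torque"])
E
```

```text
13.4667 [ 525.14770146 -210.41670314   56.11275872] 1.2008370717577148 0.25046749610212493 38.99612903594971 [-1.3243594   0.81006458  6.96632157] [0.14403285 0.40235163 0.01847218]
```

Call:
step_arm:
  commands: "0 0 0 -1.5 0 0 0; 0 0 0 -3.5 0 0 0; 0 0 0 -6 0 0 0; 0 0 0 -9 0 0 0; 0 0 0 -12 0 0 0; 0 0 0 -15 0 0 0; 0 0 0 -18 0 0 0; 0 0 0 -21 0 0 0; 0 0 0 -23.5 0 0 0; 0 0 0 -23.5 0 0 0; 0 0 0 -23.5 0 0 0"

```text
time_s: 14.38
eef_pos: [524.9, -210.2, 291.0]
ee_rot: [0.001, 0.825, 0.565, 0.001]
force: [0.1, -0.6, -1.7]
grip_width: 0.246
grip_force: 39.4
```

```bash
python3 - <<'E'
from h import *
s=sense();print(s["time_s"],s["eef_pos"],heading(),s["grip_width"],s["grip_force"],s["force"])
a=save("wrist","w7")
t=trace("wrist","pestle_white");print([(x["score"],x["rect"]) for x in t[:2]])
r=spot_point("wrist","pestle_white");print(r[:2])
e=s["eef_pos"];R=rotm(s["ee_rot"])
print("expected foot px",proj("wrist",e+[0,0,-49]),"head top",proj("wrist",e+[0,0,47]),"shank top",proj("wrist",e+[0,0,21]))
plan([590.9-60,256.6-100,290],1.2);plan([590.9,256.6,290],1.2)
E
```

```text
14.3833 [ 524.90371732 -210.22775318  290.9768825 ] 1.200821567129546 0.24579720779760547 39.424824714660645 [ 0.07600003 -0.64945457 -1.6770851 ]
[(0.93, [257.8, 261.1, 56.0, 118.3])]
[{'xy': [255.6, 207.2], 'score': 0.75}]
expected foot px [257.66321484 208.33442384] head top [257.63448299 301.75496374] shank top [257.64579131 264.98639417]
shift cm [ 34.405 -12.641  -0.103] turn [-0.002 -0.001  0.001] j6 -0.218
shift cm [ 45.898 -10.664  -0.102] turn [-0.002 -0.001  0.001] j6 -0.218
```

Call:
step_arm:
  commands: "0 3.9 -1.05 0 0 0 0; 0 7.8 -2.1 0 0 0 0; 0 11.7 -3.2 0 0 0 0; 0 15.6 -4.3 0 0 0 0; 0 19.5 -5.3 0 0 0 0; 0 23.4 -6.4 0 0 0 0; 0 27.3 -7.5 0 0 0 0; 0 31 -8.5 0 0 0 0; 0 34 -9.3 0 0 0 0; 0 36.5 -10 0 0 0 0; 0 38 -10.4 0 0 0 0; 0 38.9 -10.66 0 0 0 0; 0 38.9 -10.66 0 0 0 0; 0 38.9 -10.66 0 0 0 0"

```text
time_s: 15.7
eef_pos: [565.9, 190.6, 289.1]
ee_rot: [-0.0, 0.825, 0.565, -0.001]
force: [-0.2, -0.9, -1.4]
grip_width: 0.245
grip_force: 39.4
```

```bash
python3 - <<'E'
from h import *
s=sense();print(s["time_s"],s["eef_pos"],heading(),s["joints"],s["grip_width"])
a=save("wrist","w8")
r=spot_point("wrist","chuck_mouth");print([(x["xy"],x["score"],atz("wrist",x["xy"],200).round(1)) for x in r[:2]])
r=spot_point("wrist","chuck_floor");print([(x["xy"],x["score"],atz("wrist",x["xy"],140).round(1)) for x in r[:2]])
print("expected",proj("wrist",[590.9,256.6,200]))
# ring: bright grey annulus; rectify at z=200
n=240;g=np.linspace(36,-36,n).astype(float)
m=camera_model("wrist");P=np.stack(np.meshgrid(g,g),-1)
Q=np.stack([590.9+P[...,1],256.6+P[...,0],np.full((n,n),200.)],-1)-m["eye"];q=Q@rotm(m["rotation"])@np.array(m["mtx"]).T;q=(q[...,:2]/q[...,2:]).astype(np.float32)
o=cv2.remap(a,q,None,1);cv2.imwrite("pics/r8.png",o[:,:,::-1])
G=cv2.GaussianBlur(cv2.cvtColor(o,cv2.COLOR_RGB2GRAY),(5,5),0)
c=cv2.HoughCircles(G,cv2.HOUGH_GRADIENT,1,5,param1=60,param2=15,minRadius=65,maxRadius=82)
if c is not None:
    for x,y,rr in c[0][:6]:print("circle xy",590.9+36-72*y/(n-1),256.6+36-72*x/(n-1),"r",rr*72/n)
E
```

```text
15.7 [565.85278819 190.64746007 289.13153489] 1.2009068481890506 [ 1.29094366e-01  4.44879827e-01  1.13484431e+00 -3.18363580e-04
  1.56310576e+00  4.98986897e-01] 0.2454872144131933
[([252.1, 94.0], 0.76, array([588.4, 255.9, 200. ]))]
[([257.6, 88.8], 0.96, array([593.1, 256.9, 140. ])), ([254.5, 90.3], 0.22, array([590.1, 256.7, 140. ]))]
expected [254.95733725  91.74994389]
circle xy 591.8038 256.90125 r 22.320002
circle xy 590.59875 255.69624 r 22.77
circle xy 593.0088 258.7088 r 24.09
circle xy 591.2013 258.40753 r 24.09
circle xy 588.79126 259.91382 r 21.390001
circle xy 588.79126 258.1063 r 19.77
```

```bash
python3 - <<'E'
from h import *
plan([591,256.8,289],1.2)
E
```

```text
shift cm [ 7.132 -0.1    0.072] turn [-0.     0.    -0.001] j6 0.499
```

Call:
step_arm:
  commands: "0 2.5 0 0 0 0 0; 0 5 0 0 0 0 0; 0 6.5 -0.1 0 0 0 0; 0 7.1 -0.1 0 0 0 0; 0 7.1 -0.1 0 0 0 0; 0 7.1 -0.1 0 0 0 0; 0 7.1 -0.1 2 0 0 0; 0 7.1 -0.1 4 0 0 0; 0 7.1 -0.1 4.5 0 0 0; 0 7.1 -0.1 5 0 0 0; 0 7.1 -0.1 5.5 0 0 0; 0 7.1 -0.1 5.5 0 0 0; 0 7.1 -0.1 5.5 0 0 0"

```text
time_s: 16.93
eef_pos: [590.9, 257.5, 235.6]
ee_rot: [0.0, 0.825, 0.565, 0.0]
force: [0.2, -1.1, -0.7]
grip_width: 0.242
grip_force: 39.4
```

```bash
python3 - <<'E'
from h import *
s=sense();print(s["time_s"],s["eef_pos"],s["force"],s["wrist_torque"])
plan([591,256.8,190],1.2)
E
```

```text
16.9333 [590.92434703 257.4863294  235.56098153] [ 0.1642242  -1.05130694 -0.70613958] [0.03910465 0.03078283 0.02278843]
shift cm [-0.064  0.028  4.556] turn [ 0.001 -0.001  0.001] j6 0.6
```

Call:
step_arm:
  commands: "0 0 0 1 0 0 0; 0 0 0 2 0 0 0; 0 0 0 3 0 0 0; 0 0 0 3.7 0 0 0; 0 0 0 4.1 0 0 0; 0 0 0 4.3 0 0 0; 0 0 0 4.4 0 0 0; 0 0 0 4.4 0 0 0"

```text
time_s: 17.6
eef_pos: [590.8, 257.7, 190.9]
ee_rot: [0.0, 0.825, 0.565, 0.0]
force: [0.0, -0.4, -1.5]
grip_width: 0.247
grip_force: 39.4
```

Call:
step_arm:
  commands: "0 0 0 0.1 0 0 0; 0 0 0 0.2 0 0 0; 0 0 0 0.3 0 0 0; 0 0 0 0.3 0 0 0"

```text
time_s: 17.93
eef_pos: [591.0, 257.8, 189.7]
ee_rot: [0.0, 0.825, 0.565, 0.001]
force: [-2.4, -1.3, 8.4]
grip_width: 0.244
grip_force: 43.9
```

The pestle is home (8 N floor contact at the expected height). Now release and turn the open hand back for the sleeve.

Call:
step_arm:
  commands: "1 0 0 -0.1 0 0 0; 1 0 0 -0.2 0 0 0; 1 0 0 -0.3 0 0 0; 1 0 0 -0.3 0 0 0; 1 0 0 -0.3 0 0 0; 1 0 0 -0.3 0 0 0; 1 0 0 -0.3 0 0 0"

```text
time_s: 18.52
eef_pos: [590.7, 257.7, 190.6]
ee_rot: [-0.0, 0.825, 0.565, -0.0]
force: [0.4, 0.2, -0.6]
grip_width: 1.001
grip_force: 0.0
```

```bash
python3 - <<'E'
from h import *
s=sense();print(s["time_s"],s["eef_pos"],s["force"],s["grip_width"])
a=save("wrist","w9")
t=trace("wrist","pestle_white");print([(x["score"],x["rect"]) for x in t[:2]])
for z in(202,210,236):print(z,proj("wrist",[591,256.6,z]).round(1))
p=proj("wrist",[591,256.6,236]);r,c=int(p[1]),int(p[0]);print(a[max(r-40,0):r+40:4,c-40:c+40:4].min(2))
E
```

```text
18.5167 [590.67045198 257.66602823 190.64826097] [ 0.35582574  0.23047786 -0.64047951] 1.001155512750319
[(0.55, [254.0, 269.2, 55.7, 96.6]), (0.29, [233.8, 235.4, 26.3, 32.5])]
202 [257.7 253.1]
210 [257.7 261.7]
236 [257.9 296.6]
[[107  96  65  69  65  75  57  77  82  81  80  82  66  61  74  71  71  64
   66 101]
 [100  77  47  70  67  73  72  60  61  62  65  60  64  76  64  62  66  63
   71 106]
 [ 51  50  53  68  71  63  73  85  87  87  86  87  82  64  64  62  65  65
   88 101]
 [ 82 102 106  72  69  86  85  88  90  88  89  87  85  84  77  63  65  82
  103  99]
 [ 84  98 104  77  83  87  91  97 103 105 103 104  93  87  84  72  74 103
  103  96]
 [ 81  83  96  78  86  95 103 104 103 103 106 104 105 101  89  82  83 102
   96  56]
 [ 82  81  80  85  95 101 103 102 101 102 101 103 103 102 102  87  81  94
   59  76]
 [ 81  83  82  87 101 101 102 102 103 103  99 102 101 101 101  98  80  48
   63  72]
 [ 82  83  81  97 101 102 101 100 101 103 100 100 102 101 100 100  78  60
   65  63]
 [ 83  80  81  97  99 101 102 101 100  99 100 102 101 100 101 101  77  64
   65  60]
 [ 79  83  82  97 101 100 100 104 101 102 103 102 103 102 102 100  80  63
   66  46]
 [ 77  83  80  92 100 102 100 102 101 103 103 101 103 101 105 113  71  64
   61  34]
 [ 73  77  81  80  98  99 102 102 102 101 101 101 111 122 125  89  62  63
   58  37]
 [ 76  77  80  80  84  98 102 101 104 112 121 124 124 123 111  50  62  60
   60  36]
 [ 77  75  76  80  82  80 106 118 122 123 122 124 122  88  46  38  53  64
   59  39]
 [ 78  74  76  80  81  80  79  85  95 112 114 127 138 116  44  46  50  59
   62  45]
 [ 80  76  77  79  81  82  79  87 103 110 110 120 132 136  74  49  49  52
   61  52]
 [ 74  78  74  78  82  84  97 108 109 107 109 112 127 135 127  58  54  57
   60  65]
 [ 75  79  78  77  80 100 114 110 110 108 109 107 134 150 174 128  67  65
   62  63]
 [ 73  77  79  90 106 108 109 111 108 108 107 107 111 172 198 194  77  67
   62  63]]
```

Call:
step_arm:
  commands: "1 0 0 0 0 0 -0.12; 1 0 0 0 0 0 -0.24; 1 0 0 0 0 0 -0.36; 1 0 0 0 0 0 -0.48; 1 0 0 0 0 0 -0.6; 1 0 0 0 0 0 -0.72; 1 0 0 0 0 0 -0.84; 1 0 0 0 0 0 -0.96; 1 0 0 0 0 0 -1.08; 1 0 0 0 0 0 -1.2; 1 0 0 0 0 0 -1.32; 1 0 0 0 0 0 -1.44; 1 0 0 0 0 0 -1.56; 1 0 0 0 0 0 -1.68; 1 0 0 0 0 0 -1.8; 1 0 0 0 0 0 -1.92; 1 0 0 0 0 0 -2; 1 0 0 0 0 0 -2; 1 0 0 0 0 0 -2"

```text
time_s: 20.2
eef_pos: [590.7, 257.7, 190.8]
ee_rot: [-0.0, -0.028, 1.0, 0.0]
force: [0.5, 0.0, -0.1]
grip_width: 1.001
grip_force: 0.0
```

```bash
python3 - <<'E'
from h import *
s=sense();print(s["time_s"],s["eef_pos"],s["force"],heading(),s["joints"][5])
plan([591,256.7,157],heading())
a=save("wrist","w10")
t=trace("wrist","pestle_white");print([(x["score"],x["rect"]) for x in t[:2]],proj("wrist",[591,256.6,236]))
E
```

```text
20.2 [590.68265082 257.68188434 190.76519923] [ 0.45313677  0.00782027 -0.08739319] -3.085014596420344 -1.3975010250570516
shift cm [-0.026 -0.1    3.377] turn [ 0. -0. -0.] j6 -1.398
[(0.74, [258.5, 268.2, 57.7, 100.8])] [255.98488763 296.13469327]
```

Call:
step_arm:
  commands: "1 0 -0.1 1 0 0 0; 1 0 -0.1 2 0 0 0; 1 0 -0.1 2.6 0 0 0; 1 0 -0.1 3 0 0 0; 1 0 -0.1 3.2 0 0 0; 1 0 -0.1 3.4 0 0 0; 1 0 -0.1 3.4 0 0 0"
  newtons: 80

```text
time_s: 20.88
eef_pos: [590.7, 256.7, 156.5]
ee_rot: [-0.0, -0.03, 1.0, -0.0]
force: [0.4, -0.6, 0.7]
grip_width: 0.995
grip_force: 0.0
```

Call:
step_arm:
  commands: "0 0 0 0 0 0 0; 0 0 0 0 0 0 0; 0 0 0 0 0 0 0; 0 0 0 0 0 0 0; 0 0 0 0 0 0 0"

```text
time_s: 21.3
eef_pos: [590.9, 257.5, 157.8]
ee_rot: [0.001, -0.03, 1.0, 0.001]
force: [-2.2, 3.3, 5.0]
grip_width: 0.522
grip_force: 81.8
```

Sleeve gripped (44 mm). Turning clockwise.

Call:
step_arm:
  commands: "0 0 0 0 0 0 0.1; 0 0 0 0 0 0 0.2; 0 0 0 0 0 0 0.3; 0 0 0 0 0 0 0.4; 0 0 0 0 0 0 0.5; 0 0 0 0 0 0 0.6; 0 0 0 0 0 0 0.7; 0 0 0 0 0 0 0.8; 0 0 0 0 0 0 0.9; 0 0 0 0 0 0 1; 0 0 0 0 0 0 1.1; 0 0 0 0 0 0 1.2; 0 0 0 0 0 0 1.3; 0 0 0 0 0 0 1.4; 0 0 0 0 0 0 1.5; 0 0 0 0 0 0 1.6; 0 0 0 0 0 0 1.7; 0 0 0 0 0 0 1.8; 0 0 0 0 0 0 1.9; 0 0 0 0 0 0 1.9"

```text
time_s: 22.97
eef_pos: [590.5, 257.2, 157.8]
ee_rot: [-0.0, 0.797, 0.604, 0.0]
force: [-4.8, 3.1, 5.6]
grip_width: 0.52
grip_force: 81.7
```

```bash
python3 - <<'E'
from h import *
s=sense();print(s["time_s"],s["eef_pos"],s["force"],s["wrist_torque"],heading(),s["joints"][5],s["grip_width"],s["grip_force"])
E
```

```text
22.9667 [590.519884   257.16889471 157.78482953] [-4.80541196  3.05642023  5.62924833] [ 0.25530008  0.55345955 -0.21645902] 1.2959817301490444 0.503690038129907 0.5197022377344347 81.66090158745646
```

Call:
step_arm:
  commands: "0 0 0 0 0 0 0.08; 0 0 0 0 0 0 0.16; 0 0 0 0 0 0 0.24; 0 0 0 0 0 0 0.32; 0 0 0 0 0 0 0.32"
  newtons: 110

```text
time_s: 23.38
eef_pos: [590.4, 257.2, 158.0]
ee_rot: [-0.0, 0.883, 0.469, 0.0]
force: [-6.2, 2.6, 8.1]
grip_width: 0.517
grip_force: 110.5
```

```bash
python3 - <<'E'
from h import *
s=sense();print(s["time_s"],s["eef_pos"],s["force"],s["wrist_torque"],heading(),s["joints"][5],s["grip_width"],s["grip_force"])
E
```

```text
23.3833 [590.41450767 257.18937349 157.96678286] [-6.17749027  2.62528723  8.08544213] [ 0.12666224  0.6237621  -0.02009734] 0.9773957298901994 0.8224332881629608 0.5169860820749318 110.51363993436098
```

Call:
step_arm:
  commands: "0 0 0 0 0 0 0.06; 0 0 0 0 0 0 0.12; 0 0 0 0 0 0 0.18; 0 0 0 0 0 0 0.18; 0 0 0 0 0 0 0.18"

```text
time_s: 23.8
eef_pos: [590.4, 257.2, 157.9]
ee_rot: [-0.0, 0.921, 0.39, 0.0]
force: [-5.8, 3.5, 7.5]
grip_width: 0.513
grip_force: 110.6
```

```bash
python3 - <<'E'
from h import *
s=sense();print(s["time_s"],s["eef_pos"],s["force"],s["wrist_torque"],heading(),s["joints"][5],s["grip_width"],s["grip_force"])
E
```

```text
23.8 [590.36612235 257.22401804 157.94103008] [-5.76926211  3.45892046  7.53113179] [0.12439874 0.66138987 0.04807228] 0.801235059535687 0.9986312483260066 0.5133946152195654 110.59234600514174
```

Call:
step_arm:
  commands: "0 0 0 0 0 0 0.05; 0 0 0 0 0 0 0.1"

```text
time_s: 23.97
eef_pos: [590.3, 257.2, 157.9]
ee_rot: [0.0, 0.939, 0.343, 0.0]
force: [-6.6, 3.0, 8.4]
grip_width: 0.511
grip_force: 112.5
```

```bash
python3 - <<'E'
from h import *
s=sense();print(s["time_s"],s["force"],s["wrist_torque"],heading(),s["grip_width"],s["tau"])
E
```

```text
23.9667 [-6.55370202  3.00122981  8.42372058] [0.0275086  0.70383626 2.56471554] 0.7009125493363266 0.5114453262312455 [ -4.83823076 -49.7421813  -24.71324623  -0.08021828  -1.10869277
   1.04323301]
```

Torque rose to 2.6 N m, so the jaws are tight. I'll release, rise and look.

Call:
step_arm:
  commands: "0 0 0 0 0 0 0; 1 0 0 0 0 0 0; 1 0 0 0 0 0 0; 1 0 0 0 0 0 0; 1 0 0 0 0 0 0; 1 0 0 0 0 0 0; 1 0 0 -3 0 0 0; 1 0 0 -6 0 0 0; 1 0 0 -10 0 0 0; 1 -1.5 0 -13 0 0 0; 1 -3 0 -14 0 0 0; 1 -5 0 -14 0 0 0; 1 -5 0 -14 0 0 0; 1 -5 0 -14 0 0 0"

```text
time_s: 25.13
eef_pos: [552.4, 224.1, 297.2]
ee_rot: [0.0, 0.939, 0.343, 0.0]
force: [0.6, 0.0, -0.4]
grip_width: 0.995
grip_force: 0.0
```

```bash
python3 - <<'E'
from h import *
s=sense();print(s["time_s"],s["eef_pos"],s["force"],heading())
a=save("wrist","w11")
def rect(c,z,half=40,n=400,yaw=0.095):
    g=np.linspace(half,-half,n);X,Y=np.meshgrid(g,g)
    m=camera_model("wrist");ex=np.array([np.cos(yaw),np.sin(yaw)]);ey=np.array([-np.sin(yaw),np.cos(yaw)])
    P=np.stack([c[0]+Y*ex[0]+X*ey[0],c[1]+Y*ex[1]+X*ey[1],np.full_like(X,z)],-1)-m["eye"]
    q=P@rotm(m["rotation"])@np.array(m["mtx"]).T
    o=cv2.remap(a,(q[...,:2]/q[...,2:]).astype(np.float32),None,1);o[n//2,::4]=(0,255,0);o[::4,n//2]=(0,255,0);return o
cv2.imwrite("pics/r11.png",np.hstack([rect((591,256.6),200),rect((591,256.6),236)])[:,:,::-1])
t=trace("wrist","pestle_white");print([(x["score"],x["rect"]) for x in t[:2]],proj("wrist",[591,256.6,236]))
E
```

```text
25.1333 [552.44487602 224.12780795 297.2446069 ] [ 0.5654587   0.04964398 -0.41633403] 0.7000337451746371
[(0.84, [255.3, 126.5, 29.0, 34.8]), (0.7, [303.6, 132.8, 248.0, 222.3])] [256.24238499 128.06895268]
```

View pics/r11.png

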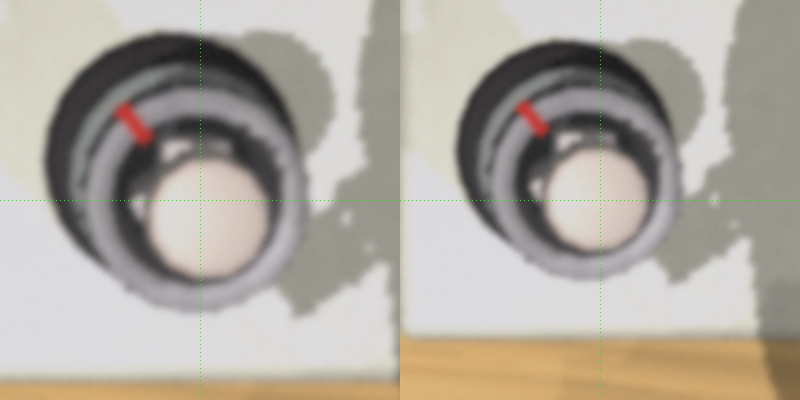

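The pestle is upright and centred, and the sleeve mark has turned to about 2.4 rad. That is near the firm limit, so I'll re-grip and tighten slightly for margin.

Call:
step_arm:
  commands: "1 2.5 0 0 0 0 0; 1 5 0 0 0 0 0; 1 5 0 0 0 0 0; 1 5 0 3 0 0 0; 1 5 0 6 0 0 0; 1 5 0 9 0 0 0; 1 5 0 11.5 0 0 0; 1 5 0 13 0 0 0; 1 5 0 13.9 0 0 0; 1 5 0 13.9 0 0 0; 0 5 0 13.9 0 0 0; 0 5 0 13.9 0 0 0; 0 5 0 13.9 0 0 0; 0 5 0 13.9 0 0 0; 0 5 0 13.9 0 0 0; 0 5 0 13.9 0 0 0.03; 0 5 0 13.9 0 0 0.06"
  newtons: 120

```text
time_s: 26.65
eef_pos: [590.6, 257.6, 160.0]
ee_rot: [-0.001, 0.949, 0.315, 0.001]
force: [-4.0, 2.3, 7.8]
grip_width: 0.511
grip_force: 120.9
```

```bash
python3 - <<'E'
from h import *
s=sense();print(s["time_s"],s["eef_pos"],s["force"],s["wrist_torque"],heading(),s["grip_width"],s["grip_force"])
E
```

```text
26.65 [590.60157087 257.60988824 159.98083756] [-4.02979667  2.30527456  7.8247539 ] [0.550331   1.00950641 0.41631834] 0.6407424411103764 0.5105086213136238 120.93446787446737
```

Call:
step_arm:
  commands: "0 0 0 0 0 0 0.04; 0 0 0 0 0 0 0.08"

```text
time_s: 26.82
eef_pos: [590.6, 257.6, 160.0]
ee_rot: [-0.001, 0.961, 0.276, 0.001]
force: [-5.3, 1.8, 7.8]
grip_width: 0.507
grip_force: 120.9
```

```bash
python3 - <<'E'
from h import *
s=sense();print(s["time_s"],s["eef_pos"],s["force"],s["wrist_torque"],heading(),s["grip_width"],s["grip_force"])
E
```

```text
26.8167 [590.61458738 257.60952908 159.97772196] [-5.32684533  1.79871945  7.8177431 ] [0.49046051 1.00730731 0.41992005] 0.5602024448868606 0.5074922375133413 120.88414996862411
```

Call:
step_arm:
  commands: "1 0 0 0 0 0 0; 1 0 0 0 0 0 0; 1 0 0 0 0 0 0; 1 0 0 0 0 0 0; 1 0 0 0 0 0 0; 1 0 0 -3 0 0 0; 1 0 0 -6 0 0 0; 1 0 0 -10 0 0 0; 1 -1.5 0 -13 0 0 0; 1 -3 0 -14 0 0 0; 1 -5 0 -14 0 0 0; 1 -5 0 -14 0 0 0; 1 -5 0 -14 0 0 0"

```text
time_s: 27.9
eef_pos: [548.3, 229.9, 298.3]
ee_rot: [0.0, 0.961, 0.277, 0.0]
force: [0.3, -0.4, 0.1]
grip_width: 1.002
grip_force: 0.0
```

```bash
cat > mark.py <<'E'
from h import *
def mark(a,m,yaw=0.095,C=(591,256.6)):
    n=400;g=np.linspace(40,-40,n);X,Y=np.meshgrid(g,g)
    ex=np.array([np.cos(yaw),np.sin(yaw)]);ey=np.array([-np.sin(yaw),np.cos(yaw)])
    P=np.stack([C[0]+Y*ex[0]+X*ey[0],C[1]+Y*ex[1]+X*ey[1],np.full_like(X,200.)],-1)-m["eye"]
    q=P@rotm(m["rotation"])@np.array(m["mtx"]).T
    o=cv2.remap(a,(q[...,:2]/q[...,2:]).astype(np.float32),None,1).astype(int)
    k=(o[...,0]>120)&(o[...,0]-o[...,1]>70)&(o[...,0]-o[...,2]>70)&(X**2+Y**2<38**2)
    p=np.stack([Y[k],X[k]],1);c=p.mean(0) # (x,y) in homogeniser frame
    v=np.linalg.svd(p-c)[2][0];v*=np.sign(v@c)
    f=lambda u:np.arctan2(u[1],-u[0])
    return k.sum(),c,"by centre",f(c),"by direction",f(v)
E
python3 - <<'E'
from mark import *
s=sense();print(s["time_s"],s["eef_pos"],heading())
a=save("wrist","w12");print("now",mark(a,camera_model("wrist")))
b=cv2.imread("pics/w11.png")[:,:,::-1]
# earlier pictures: same tool-to-camera transform
m=camera_model("wrist");T=rotm(s["ee_rot"]);Rc=T.T@rotm(m["rotation"]);tc=T.T@(m["eye"]-s["eef_pos"])
def model(pos,h):
    c,n=np.cos(h),np.sin(h);R=np.array([[c,n,0],[n,-c,0],[0,0,-1.]])
    q=np.roll(Ro.from_matrix(R@Rc).as_quat(),1);return dict(mtx=m["mtx"],eye=np.array(pos)+R@tc,rotation=q)
print("w11",mark(b,model([552.44,224.13,297.24],0.7000)))
print("w1",mark(cv2.imread("pics/w1.png")[:,:,::-1],model([598.98,163.62,300.71],0.1015)))
print("w8",mark(cv2.imread("pics/w8.png")[:,:,::-1],model([565.85,190.65,289.13],1.2009)))
t=trace("wrist","pestle_white");print([(x["score"],x["rect"]) for x in t[:1]],proj("wrist",[591,256.6,236]))
E
```

```text
27.9 [548.26568464 229.87563075 298.2947047 ] 0.5605616704840246
now (np.int64(694), array([15.37763718, 13.1163644 ]), 'by centre', np.float64(2.4353881234552026), 'by direction', np.float64(2.4599252294518967))
w11 (np.int64(641), array([15.31832702, 13.12282266]), 'by centre', np.float64(2.4332363432824566), 'by direction', np.float64(2.4610907891012834))
w1 (np.int64(764), array([-20.2965529,   2.8734139]), 'by centre', np.float64(0.14063692078440268), 'by direction', np.float64(0.1282139636947171))
w8 (np.int64(639), array([-19.2765168 ,   3.17617204]), 'by centre', np.float64(0.16330171486060083), 'by direction', np.float64(0.12055223652315578))
[(0.66, [255.2, 125.8, 31.3, 33.7])] [256.13298247 128.00251005]
```

The sleeve mark did not advance, so the pads either slipped or the sleeve sprang back. I'll re-grip with the mark facing the camera and watch it while turning.

```bash
python3 - <<'E'
from h import *
plan([591,256.8,157],0.95)
E
```

```text
shift cm [ 4.9870e+00 -5.0000e-03  1.4044e+01] turn [-0.     0.    -0.389] j6 1.21
```

Call:
step_arm:
  commands: "1 2.5 0 0 0 0 -0.1; 1 5 0 0 0 0 -0.2; 1 5 0 0 0 0 -0.3; 1 5 0 2 0 0 -0.39; 1 5 0 5 0 0 -0.39; 1 5 0 8 0 0 -0.39; 1 5 0 11 0 0 -0.39; 1 5 0 12.8 0 0 -0.39; 1 5 0 13.8 0 0 -0.39; 1 5 0 14.2 0 0 -0.39; 1 5 0 14.2 0 0 -0.39; 0 5 0 14.2 0 0 -0.39; 0 5 0 14.2 0 0 -0.39; 0 5 0 14.2 0 0 -0.39; 0 5 0 14.2 0 0 -0.39; 0 5 0 14.2 0 0 -0.39"
  newtons: 120

```text
time_s: 29.33
eef_pos: [590.4, 257.4, 157.7]
ee_rot: [-0.001, 0.889, 0.458, 0.001]
force: [-5.4, 1.4, 8.3]
grip_width: 0.507
grip_force: 121.9
```

```bash
cat > st.py <<'E'
from mark import *
import sys
s=sense();print(s["time_s"],s["eef_pos"].round(1),s["force"].round(1),s["wrist_torque"].round(3),round(heading(),4),s["grip_width"].round(4),s["grip_force"])
m=camera_model("wrist");print(mark(save("wrist",sys.argv[1]),m))
E
python3 st.py g1
```

```text
Traceback (most recent call last):
  File "st.py", line 3, in <module>
    s=sense();print(s["time_s"],s["eef_pos"].round(1),s["force"].round(1),s["wrist_torque"].round(3),round(heading(),4),s["grip_width"].round(4),s["grip_force"])
                                                                                                                        ^^^^^^^^^^^^^^^^^^^^^
AttributeError: 'float' object has no attribute 'round'
```

Call:
step_arm:
  commands: "0 0 0 0 0 0 0.03; 0 0 0 0 0 0 0.06"

```text
time_s: 29.5
eef_pos: [590.4, 257.4, 157.8]
ee_rot: [-0.0, 0.902, 0.431, 0.001]
force: [-5.3, -0.2, 8.4]
grip_width: 0.51
grip_force: 122.2
```

```bash
python3 st.py g2
```

```text
Traceback (most recent call last):
  File "st.py", line 3, in <module>
    s=sense();print(s["time_s"],s["eef_pos"].round(1),s["force"].round(1),s["wrist_torque"].round(3),round(heading(),4),s["grip_width"].round(4),s["grip_force"])
                                                                                                                        ^^^^^^^^^^^^^^^^^^^^^
AttributeError: 'float' object has no attribute 'round'
```

Call:
step_arm:
  commands: "0 0 0 0 0 0 0.03; 0 0 0 0 0 0 0.06"

```text
time_s: 29.67
eef_pos: [590.4, 257.4, 157.7]
ee_rot: [-0.0, 0.915, 0.403, 0.0]
force: [-5.8, 0.4, 8.3]
grip_width: 0.507
grip_force: 122.2
```

```bash
python3 st.py g3
```

```text
Traceback (most recent call last):
  File "st.py", line 3, in <module>
    s=sense();print(s["time_s"],s["eef_pos"].round(1),s["force"].round(1),s["wrist_torque"].round(3),round(heading(),4),s["grip_width"].round(4),s["grip_force"])
                                                                                                                        ^^^^^^^^^^^^^^^^^^^^^
AttributeError: 'float' object has no attribute 'round'
```

```bash
sed -i 's/s\["grip_width"\].round(4)/s["grip_width"]/' st.py; python3 st.py g3
```

```text
29.6667 [590.4 257.4 157.7] [-5.8  0.4  8.3] [0.447 1.186 0.483] 0.8305 0.5067253837275119 122.1869882941246
(np.int64(238), array([17.9077947 , 11.78239717]), 'by centre', np.float64(2.5596503837257383), 'by direction', np.float64(2.505880125759644))
```

Call:
step_arm:
  commands: "0 0 0 0 0 0 0.03; 0 0 0 0 0 0 0.06"

```text
time_s: 29.88
eef_pos: [590.4, 257.4, 157.7]
ee_rot: [-0.0, 0.926, 0.378, 0.0]
force: [-5.1, 0.1, 9.1]
grip_width: 0.506
grip_force: 127.3
```

```bash
python3 st.py g4
```

```text
29.8833 [590.4 257.4 157.7] [-5.1  0.1  9.1] [0.438 1.111 4.373] 0.7749 0.5062165925798388 127.25532777607441
(np.int64(280), array([18.03938417, 11.1263874 ]), 'by centre', np.float64(2.588923948522258), 'by direction', np.float64(2.498883208197359))
```

Call:
step_arm:
  commands: "0 0 0 0 0 0 -0.03; 0 0 0 0 0 0 -0.06"

```text
time_s: 30.1
eef_pos: [590.4, 257.4, 157.8]
ee_rot: [-0.0, 0.914, 0.405, 0.001]
force: [-4.5, 0.4, 9.0]
grip_width: 0.507
grip_force: 121.6
```

```bash
python3 st.py g5
```

```text
30.1 [590.4 257.4 157.8] [-4.5  0.4  9. ] [0.466 1.135 0.108] 0.8332 0.5067371578770489 121.63181819021702
(np.int64(233), array([17.92679123, 11.78697818]), 'by centre', np.float64(2.55995868212921), 'by direction', np.float64(2.4877575876819273))
```

Call:
step_arm:
  commands: "0 0 0 0 0 0 0.04; 0 0 0 0 0 0 0.08"

```text
time_s: 30.32
eef_pos: [591.1, 258.0, 157.8]
ee_rot: [-0.0, 0.93, 0.368, 0.002]
force: [2.1, 6.4, -0.1]
grip_width: 0.503
grip_force: 130.5
```

```bash
python3 st.py g6
```

```text
30.3167 [591.1 258.  157.8] [ 2.1  6.4 -0.1] [ 0.974 -0.198  1.229] 0.7547 0.5029577838603602 130.47655150294304
(np.int64(254), array([18.12326091, 11.35121268]), 'by centre', np.float64(2.582034704573723), 'by direction', np.float64(2.5874036990645344))
```

Call:
step_arm:
  commands: "0 0 0 0 0 0 0.04; 0 0 0 0 0 0 0.08; 0 0 0 0 0 0 0.12"

```text
time_s: 30.62
eef_pos: [589.1, 256.4, 157.7]
ee_rot: [0.001, 0.95, 0.311, -0.002]
force: [-23.8, -13.3, 16.2]
grip_width: 0.507
grip_force: 137.9
```

```bash
python3 st.py g7
```

```text
30.6167 [589.1 256.4 157.7] [-23.8 -13.3  16.2] [-2.132  3.538  0.224] 0.6335 0.5067056362040951 137.94535160064697
(np.int64(347), array([17.56812781, 11.18675652]), 'by centre', np.float64(2.5745783133116413), 'by direction', np.float64(2.646792797682396))
```

The pads are now slipping over the tight sleeve. Release and check.

Call:
step_arm:
  commands: "1 0 0 0 0 0 0; 1 0 0 0 0 0 0; 1 0 0 0 0 0 0; 1 0 0 0 0 0 0; 1 0 0 0 0 0 0; 1 0 0 -3 0 0 0; 1 0 0 -6 0 0 0; 1 0 0 -10 0 0 0; 1 -1.5 0 -13 0 0 0; 1 -3 0 -14 0 0 0; 1 -5 0 -14 0 0 0; 1 -5 0 -14 0 0 0; 1 -5 0 -14 0 0 0"

```text
time_s: 31.75
eef_pos: [550.3, 227.0, 296.3]
ee_rot: [0.0, 0.951, 0.31, 0.0]
force: [0.2, 0.5, -0.3]
grip_width: 1.002
grip_force: 0.0
```

```bash
python3 st.py w13; python3 - <<'E'
from h import *
t=trace("wrist","pestle_white");print([(x["score"],x["rect"]) for x in t[:1]],proj("wrist",[591,256.6,236]))
E
```

```text
31.75 [550.3 227.  296.3] [ 0.2  0.5 -0.3] [ 0.049  0.026 -0.014] 0.6304 1.001777261327983 0.0
(np.int64(695), array([14.98061701, 12.94213952]), 'by centre', np.float64(2.4290693725259556), 'by direction', np.float64(2.4627112640516793))
[(0.81, [255.6, 127.1, 34.3, 36.5])] [256.22210712 128.39033248]
```

The sleeve angle is unchanged and the pestle is upright. I'll test the hold with a gentle tug on the head.

Call:
step_arm:
  commands: "1 2.5 0 0 0 0 0; 1 5 0 0 0 0 0; 1 5 0 0 0 0 0; 1 5 0 3 0 0 0; 1 5 0 6 0 0 0; 1 5 0 8.5 0 0 0; 1 5 0 10 0 0 0; 1 5 0 10.5 0 0 0; 1 5 0 10.5 0 0 0; 0 5 0 10.5 0 0 0; 0 5 0 10.5 0 0 0; 0 5 0 10.5 0 0 0; 0 5 0 10.5 0 0 0; 0 5 0 10.5 0 0 0; 0 5 0 10.5 0 0 0; 0 5 0 10.5 0 0 0"
  newtons: 40

```text
time_s: 33.18
eef_pos: [590.7, 257.0, 191.4]
ee_rot: [-0.0, 0.951, 0.31, 0.0]
force: [-1.4, 1.5, 3.6]
grip_width: 0.246
grip_force: 39.3
```

Call:
step_arm:
  commands: "0 0 0 -0.05 0 0 0; 0 0 0 -0.1 0 0 0; 0 0 0 -0.1 0 0 0"

```text
time_s: 33.43
eef_pos: [590.6, 256.9, 191.5]
ee_rot: [-0.0, 0.951, 0.31, -0.0]
force: [-1.3, 2.6, -1.1]
grip_width: 0.242
grip_force: 39.1
```

Call:
step_arm:
  commands: "0 0 0 -0.1 0 0 0; 0 0 0 -0.1 0 0 0"

```text
time_s: 33.6
eef_pos: [590.5, 256.8, 191.6]
ee_rot: [-0.0, 0.951, 0.31, -0.001]
force: [1.8, 4.3, -7.5]
grip_width: 0.243
grip_force: 39.6
```

Call:
step_arm:
  commands: "0 0 0 -0.1 0 0 0; 0 0 0 -0.2 0 0 0; 0 0 0 -0.2 0 0 0"

```text
time_s: 33.85
eef_pos: [590.2, 256.7, 191.8]
ee_rot: [-0.0, 0.951, 0.31, -0.002]
force: [3.7, 5.9, -19.0]
grip_width: 0.244
grip_force: 40.4
```

It holds against a 19 N pull. I'll ease off, release and retreat.

Call:
step_arm:
  commands: "0 0 0 0.2 0 0 0; 0 0 0 0.4 0 0 0; 0 0 0 0.4 0 0 0; 0 0 0 0.4 0 0 0; 1 0 0 0.4 0 0 0; 1 0 0 0.4 0 0 0; 1 0 0 0.4 0 0 0; 1 0 0 0.4 0 0 0; 1 0 0 0.4 0 0 0; 1 0 0 -4 0 0 0; 1 0 0 -8 0 0 0; 1 -2 0 -10.5 0 0 0; 1 -5 0 -10.5 0 0 0; 1 -5 0 -10.5 0 0 0; 1 -5 0 -10.5 0 0 0"

```text
time_s: 35.1
eef_pos: [549.8, 226.7, 300.4]
ee_rot: [0.0, 0.951, 0.31, 0.0]
force: [0.2, 0.5, -0.2]
grip_width: 0.999
grip_force: 0.0
```

```bash
python3 st.py w14; python3 - <<'E'
from h import *
t=trace("wrist","pestle_white");print([(x["score"],x["rect"]) for x in t[:1]],proj("wrist",[591,256.6,236]))
a=cv2.imread("pics/w14.png").min(2);yaw=.095;ex=np.array([np.cos(yaw),np.sin(yaw)]);ey=np.array([-np.sin(yaw),np.cos(yaw)])
for X in(-8,-12,-16):print([int(a[tuple(np.round(proj("wrist",[*(np.array([593.2,106.1])+X*ex+Y*ey),89])).astype(int)[::-1])]) for Y in range(10,-11,-2)])
E
```

```text
35.1 [549.8 226.7 300.4] [ 0.2  0.5 -0.2] [ 0.028 -0.049  0.005] 0.6301 0.9994085762607139 0.0
(np.int64(677), array([15.0712083 , 12.96253929]), 'by centre', np.float64(2.4312720580622917), 'by direction', np.float64(2.446650077063201))
[(0.88, [255.9, 126.3, 33.0, 34.5])] [255.98071705 127.55888308]
[21, 20, 26, 39, 103, 100, 54, 45, 54, 57, 54]
[23, 24, 33, 51, 110, 129, 70, 38, 51, 53, 48]
[18, 28, 39, 59, 119, 126, 91, 45, 48, 47, 49]
```

The dial is still at zero, the pestle is upright and tight, and the arm is clear of everything. Handing in.

```bash
python3 -c "
from rig import *
print(finish_job())"
```

```text
the job is handed in; nothing more can be done
None
```

The job is handed in at about 35 s: the dial is back at its zero stop and the white pestle sits fully home in the chuck. The sleeve was turned about 2.3 rad until the pads slipped on it, just under the quoted 2.35 rad for a firm grip, but the pestle held upright against a 19 N pull.

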